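Refit the splined feed roller on the postmarking machine and hold it down

TASK

Fit the new amber feed roller on the bare drive spindle in the middle of the letter-postmarking machine: lower it over the shaft, tyre side down, turn it until the splines mesh, slide it fully home against the sprung brass collar without ramming it, and finish while still holding it pressed down so that I can snap the retaining clip on. Leave the worn dark roller and the other things on the bench where they are.

Things in the scene. Friction and masses are not known exactly. Their poses are not given: they have to be found in the camera images.
- new_roller: New feed roller, upright beside the machine: amber tyre 60 mm dia x 30 mm high, on top a white hub 40 mm dia x 26 mm (56 mm in all), 0.13 to 0.25 kg. Origin: centre of underside, z up. Through bore with six ribs 4 mm wide over its full length at 30, 90, 150 ... degrees from its x axis (so gaps at 0, 60, 120 ...); round passage between the ribs 18.4 mm dia.
- worn_roller: The old worn roller: same shape and size, dark brown-black tyre, white hub. Not to be used; stands upright on the bench on the other side of the machine. Origin: centre of its underside.
- machine: Postmarking machine, fixed: cream cabinet 240 (x) x 350 (y) mm, deck 104 mm above the bench. Origin: centre of underside. In its frame: bare spindle at x -35, y 0 mm; two fitted amber rollers at x -35, y +-100 mm (hubs to 166 mm, shafts to 174 mm above the bench); fence along y at x +1 to +4 mm, 28 mm above the deck; all else under 40 mm above it.
- spindle: Bare upright steel spindle. Origin: on its axis at deck height, z up. Shaft 16 mm dia, chamfered top 73 mm above the deck; six splines 4 mm wide, 26 mm dia over them, from the deck up to 32 mm (roof-shaped ends to 34 mm), at 0, 60, 120 ... degrees from its x axis. Its angle varies; the drive drags: about 0.1 N m turns it.
- spindle_groove (a point): Clip groove in the shaft, on its axis 64.6 mm above the deck. Roller fully home: underside 6 mm above the deck, hub top 62 mm, groove just clear above the hub. Unmeshed it stops with its underside 32 to 34 mm above the deck; meshed (about 8 degrees play either way) it slides freely down to the collar.
- collar (a joint): Travel of the sprung brass collar (48 mm dia) round the spindle's foot: 0 = up, its top 14 mm above the deck; 0.008 m = down at its stop, top 6 mm above the deck: the roller resting on it is then fully home. The spring pushes up with 5 N at 0 and 14 N at the stop, and lifts the roller again when it is let go.
- clip_dish: Small round black dish with retaining clips, 72 mm in diameter, 16 mm high, in front of the machine. Origin: centre of its underside.
- screwdriver: Screwdriver with red handle, 190 mm long, lying in front of the machine. Origin: centre, underside.
- date_stamp: Hand stamp, black foot 32 x 55 mm with a dark wooden knob, 78 mm high. Origin: centre of its underside.
- ink_pad: Flat ink pad in a grey case, 75 x 110 x 14 mm. Origin: centre of its underside.
- tape_roll: Brown roll of packing tape lying flat, 100 mm in diameter, 48 mm high. Origin: centre of its underside.
- parcel: Cardboard parcel 140 x 120 x 80 mm. Origin: centre of its underside.
- pen_cup: Blue cup 76 mm in diameter, 90 mm high, with pens to 150 mm. Origin: centre of its underside.
There are look-alikes about, which are no part of the job. What is shaped like the new_roller but purple is not meant.

How it is judged (in metres and radians):
On the way, in this order (a step that is already met when the one before it is completed fails the run):
1. the new roller has been picked up (height (world z) of new_roller above 0.04 m and contact force between the fingers and new_roller above 1 N), for 0.2 s.
2. the new roller is on the spindle, upright, with the splines meshed (horizontal distance between new_roller and spindle below 0.0035 m and angle between new_roller's own z axis and vertical below 0.12 rad and z of new_roller in the frame of spindle below 0.026 m), for 0.1 s.
At the end, for the whole second after the job is handed in: The new roller sits on the spindle with splines meshed, upright (0.08 rad), centred within 3 mm, at rest, its underside within 2.5 mm of fully home and the collar pressed down at least 6 of 8 mm, the fingers still pressing on it (over 3 N) (value of joint collar above 0.006 m and z of new_roller in the frame of spindle below 0.0085 m and horizontal distance between new_roller and spindle below 0.003 m and angle between new_roller's own z axis and vertical below 0.08 rad and linear speed of new_roller below 0.02 m/s and contact force between the fingers and new_roller above 3 N); the arm keeps its last pose, push and grip.
It fails at once if the roller is rammed onto the spindle (over 80 N) (contact force between new_roller and spindle above 80 N).
It fails at once if the worn roller is moved by more than 30 mm (distance of worn_roller from where it was at the start of the episode above 0.03 m).
It fails at once if another thing on the bench is moved by more than 30 mm (distance of any of clip_dish, screwdriver, date_stamp, ink_pad, tape_roll, parcel, pen_cup from where it was at the start of the episode above 0.03 m).
It also fails if it takes over 48 s, if anything falls off the work surface, if the arm or the gripper's body presses on something with over 40 N, if the wrist force passes 120 N, or if a joint passes its speed limit or range.

ROBOT

A 6-joint arm with a two-finger parallel gripper is mounted at the origin on the work surface. World frame = base frame: x ahead of the robot, y to its left, z up, the work surface at z = 0. Lengths are in mm, angles in degrees, forces in N, time in s.
With the tool pointing down it reaches from about 300 to 850 mm from the base axis. Payload 4.2 kg.
Tool frame: the origin (TCP) lies on the centre line of the jaws, within the pads' length; the fingertips stand 14 mm ahead of it and the grasp point (between the pads) lies 5 mm behind it; z points along the fingers, y is the direction in which the jaws open and shut (so a half turn about z gives the same grasp; the last joint's range is limited). The gripper opens to 91 mm and grips with 3 to 60 N. Pads are 32 mm wide; open, the fingers measure 118 mm over their backs; the gripper's body (76 mm by 178 mm) begins 60 mm behind the grasp point.
Start: joints at [-73.396, 18.312, 89.639, -0, 72.044, -1.146], TCP at [175.302, -547.641, 227.976] pointing down, gripper open.
Joint ranges: [-177.97, 177.97], [-48.28, 115.42], [12.27, 149.76], [-77.06, 257.06], [2.81, 150.46], [-146.56, 146.56]. Speed limits (degrees/s): [147.25, 147.25, 180, 180, 180, 180].

INTERFACE

Orientations are given as [roll, pitch, yaw] about the fixed x, y, z axes, in that order (R = Rz(yaw) Ry(pitch) Rx(roll)).
In Python, from workcell import env gives the robot as it stands.
- The arm moves only by the tool play_rows, never from a script. Its argument "increments" is a list of rows, each a list of 5 numbers: the shift along the world's x, y, z in mm, then the turn about the world's z in degrees, then the closure, from 0 (fully open) to 1 (shut). In form: [[x, y, z, yaw, fingers], ...]. A call has 1 to 20 rows; each row shifts and turns the commanded pose from where the row before left it; what a row does not reach is not made up. A row lasts 1/8 s, in which the tool goes at most 62.5 mm and 10.7 degrees, less where a joint would pass 70% of its speed; a pose out of reach is approached as far as the arm can. A call is refused whole if a number of a shift passes 62.5 or a number of a turn 10.7, either way. A call with a gripper value outside its range is refused whole. The fingers move at their own pace and stop on an object; "newtons" is the grip in N (left out, the last holds). Time passes only in rows, so rows that do not move let the fingers close. It gives the time, the measured TCP pose, the force and the opening at its end, in the units of the state.
- env.state(): the state, without advancing time (a new reading comes with each control period).
- env.grab_frame(name): name is "scene" or "top" or "wrist"; returns the picture (480x640x3 uint8, red, green, blue); there is no depth.
- env.calibration(name): a dict with "fx", "fy", "cx", "cy" (pixels), "R" (3x3) and "t" (3): a world point X has camera coordinates R X + t; the wrist camera has in their place "hand_eye" (4x4, takes a point from camera to tool coordinates, whose origin is the TCP and whose axes are the flange's). Camera axes: x right, y down, z forward; pixel columns grow to the right and rows downward; lengths in mm; the calibration is good to about 2 mm. A picture is of the moment at which its call begins: read the wrist's pose just before it. calibration takes no time and is no camera call.
- env.job_done(): hands the job in, once; it reports no verdict.
The state is a dict: "time_s": time; "qpos": joint angles; "qvel": joint speeds; "effort": joint torques, N m; "ee_pos": TCP position; "ee_rot": TCP orientation; "force": force on the tool from outside, world axes, zero at the start; "torque": the same for the moment, N m; "gripper_width": finger opening in mm.
Only numpy, scipy, OpenCV 4.12 (cv2) and the standard library are available. Lean on these libraries where they do the work, as an engineer would, in place of code of your own. Each camera call takes 0.05 s, during which the arm holds its last target.

## Working session

There is one attempt and no reset: what is moved stays moved. The work goes in short steps, Python scripts to look and compute and a tool call to move; the robot and the scene stay as the last step left them, time stands still between calls to the robot, and variables do not carry over. Pictures are saved under pics/ and viewed, and the job is handed in when it is done.

Besides the shell and the picture viewer there is one more tool, called after ">>>" by a JSON object that holds its "fn" and its "kwargs". play_rows: Moves the arm, as the interface text tells. Its arguments: {"type":"object","properties":{"increments":{"type":"array"},"newtons":{"type":"number"}},"required":["increments"]}

```bash
ls; mkdir -p pics
python3 - <<'E'
from workcell import env
import cv2,json,numpy as np
s=env.state();print(s)
for n in("scene","top","wrist"):
    im=env.grab_frame(n);cv2.imwrite(f"pics/{n}0.png",im[:,:,::-1])
    print(n,env.calibration(n))
E
```

```text
pics
{'time_s': 0.0, 'qpos': array([-7.33947400e+01,  1.83503959e+01,  8.97064617e+01,  7.80791017e-04,
        7.20435024e+01, -1.14460681e+00]), 'qvel': array([ 0.07907975, -0.00278048, -0.05375577, -0.01516434,  0.0363547 ,
        0.14446287]), 'effort': array([ 3.76721800e-07, -4.12453687e+01, -2.31972599e+01,  7.27023580e-02,
        4.58435481e-02, -1.63268041e-04]), 'ee_pos': array([ 175.1751746 , -547.16061074,  227.13236517]), 'ee_rot': array([-1.79899675e+02, -2.74696107e-03,  1.77496231e+01]), 'force': array([0.47557807, 0.04919117, 0.69490253]), 'torque': array([ 0.05424452, -0.06189396, -0.00678999]), 'gripper_width': 91.40651646273719}
scene {'fx': 565.620546837064, 'fy': 565.620546837064, 'cx': 328.4908156227105, 'cy': 241.46151861338055, 'R': array([[ 0.05334427,  0.99836945,  0.02031819],
       [ 0.68734992, -0.02195107, -0.72599466],
       [-0.72436488,  0.05269336, -0.68740012]]), 't': array([ -32.26548347, -262.1845717 , 1910.89259802])}
top {'fx': 479.65587941579577, 'fy': 479.65587941579577, 'cx': 321.3034996091614, 'cy': 239.89883388428052, 'R': array([[-0.01434166, -0.99983564, -0.01109116],
       [-0.99719513,  0.01511694, -0.07330308],
       [ 0.0734587 ,  0.01000877, -0.99724804]]), 't': array([  11.88457348,  525.7985533 , 1412.28414373])}
wrist {'fx': 377.15402588542054, 'fy': 377.15402588542054, 'cx': 321.8045134493973, 'cy': 238.8443163838623, 'hand_eye': array([[-1.12221610e-03, -9.71595609e-01, -2.36644698e-01,
         6.69292732e+01],
       [ 9.99999335e-01, -1.15343634e-03, -6.51472777e-06,
         3.51516976e-01],
       [-2.66624913e-04, -2.36644548e-01,  9.71596257e-01,
        -1.56652882e+02],
       [ 0.00000000e+00,  0.00000000e+00,  0.00000000e+00,
         1.00000000e+00]])}
```

View pics/scene0.png

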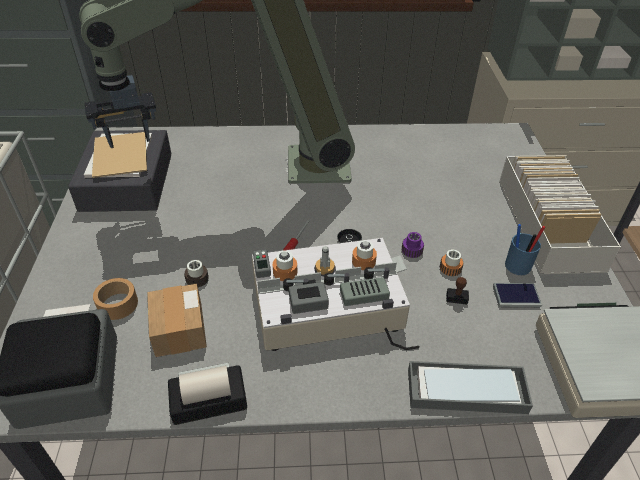

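View pics/top0.png

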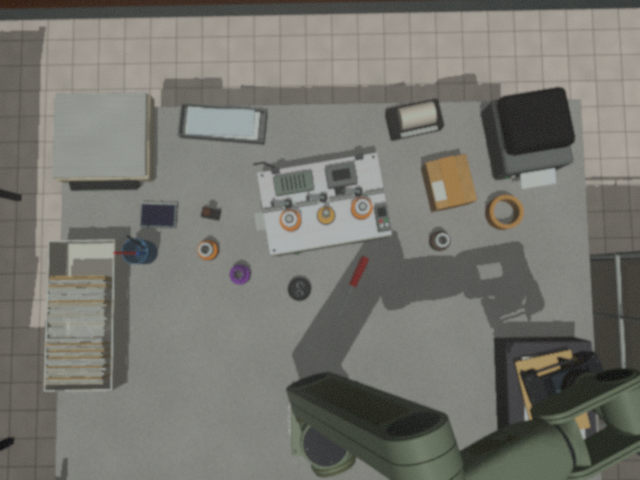

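View pics/wrist0.png

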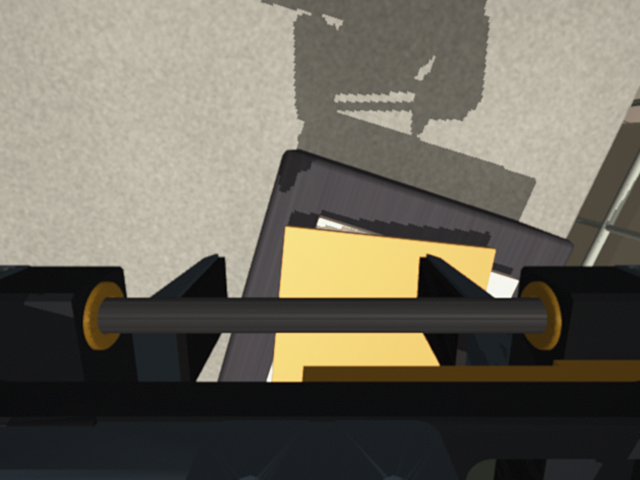

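The scene view shows the new roller at (452,262), the purple look-alike at (413,243), the worn roller at (196,271) and the spindle at (325,258). In the top view the new roller is at (207,250), the worn one at (440,240) and the spindle at (326,212). I'll measure these next.

```bash
cat > h.py <<'E'
import numpy as np,cv2
from scipy.spatial.transform import Rotation as Rn
from workcell import env
def cam(name,st=None):
    c=env.calibration(name);K=np.array([[c['fx'],0,c['cx']],[0,c['fy'],c['cy']],[0,0,1]])
    if name=='wrist':
        T=np.eye(4);T[:3,:3]=Rn.from_euler('xyz',st['ee_rot'],degrees=True).as_matrix();T[:3,3]=st['ee_pos']
        W=T@np.array(c['hand_eye']);R=W[:3,:3].T;t=-R@W[:3,3]
    else:R=np.array(c['R']);t=np.array(c['t'])
    return K,R,t
def ray(C,uv,z):
    K,R,t=C;o=-R.T@t;d=R.T@np.linalg.inv(K)@np.array([uv[0],uv[1],1.]);s=(z-o[2])/d[2];return o+s*d
def proj(C,X):
    K,R,t=C;p=K@(R@np.array(X,float)+t);return p[:2]/p[2]
E
python3 - <<'E'
import cv2,numpy as np
for n,boxes in(("top",[(180,225,240,275),(300,190,350,235),(420,225,460,255)]),("scene",[(430,240,480,285),(300,235,350,285),(180,255,215,290)])):
    im=cv2.imread(f"pics/{n}0.png")
    cr=[cv2.resize(im[b[1]:b[3],b[0]:b[2]],(260,260*(b[3]-b[1])//(b[2]-b[0])),interpolation=cv2.INTER_CUBIC) for b in boxes]
    H=max(c.shape[0] for c in cr)
    cv2.imwrite(f"pics/{n}crop.png",np.hstack([cv2.copyMakeBorder(c,0,H-c.shape[0],0,5,0) for c in cr]))
from h import *
C=cam('top')
for nm,uv,z in(("new",(207,250),56),("worn",(440,240),56),("spindle",(326,212),177),("purple",(240,273),56),("fitA",(290,218),174),("fitB",(361,206),174),("cup",(138,250),90),("stamp",(211,213),70)):
    print(nm,ray(C,uv,z).round(1))
E
```

```text
new [498.8 336.9  56. ]
worn [ 517.7 -340.5   56. ]
spindle [588.7 -11.  177. ]
purple [430.6 240.8  56. ]
fitA [574.5  85.4 174. ]
fitB [ 603.8 -104.8  174. ]
cup [499.8 525.3  90. ]
stamp [605.2 322.2  70. ]
```

View pics/topcrop.png

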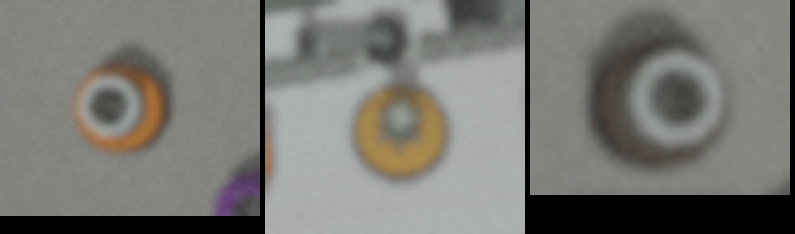

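View pics/scenecrop.png

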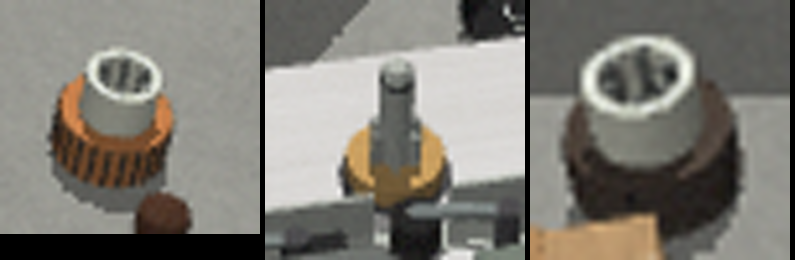

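>>> {"fn": "play_rows", "kwargs": {"increments": [[30.6,37.2,0,-1,0],[30.6,37.2,0,-1,0],[30.6,37.2,0,-1,0],[30.6,37.2,0,-1,0],[30.6,37.2,0,-1,0],[30.6,37.2,0,-1,0],[30.6,37.2,0,-1,0],[30.6,37.2,0,-1,0],[1.1,48,0,-0.8,0],[1.1,48,0,0,0],[1.1,48,0,0,0],[1.1,48,0,0,0],[1.1,48,0,0,0],[1.1,48,0,0,0],[1.1,48,0,0,0],[1.1,48,0,0,0],[1.1,48,0,0,0],[1.1,48,0,0,0],[1.1,48,0,0,0],[1.1,48,0,0,0]]}}

```text
time_s: 2.65
ee_pos: [433.0, 327.5, 227.7]
ee_rot: [180.0, 0.0, 9.0]
force: [0.2, -0.6, 0.7]
gripper_width: 91.1
```

>>> {"fn": "play_rows", "kwargs": {"increments": [[0,0,-40,0,0],[0,0,-40,0,0],[0,0,-30,0,0],[0,0,-18,0,0],[0,0,0,0,0]]}}

```text
time_s: 3.28
ee_pos: [432.3, 325.3, 98.4]
ee_rot: [179.9, 0.2, 9.0]
force: [-0.9, -1.2, 0.1]
gripper_width: 91.2
```

Run:
```python
from h import *
s=env.state();print(s['time_s'],s['ee_pos'],s['ee_rot'],s['force'])
im=env.grab_frame("wrist");cv2.imwrite("pics/w1.png",im[:,:,::-1]);np.save("w1.npy",np.r_[s['ee_pos'],s['ee_rot']])
```

```text
3.275 [432.29149386 325.27308361  98.44134661] [179.89083159   0.20544729   8.95528803] [-0.87106123 -1.19320995  0.05980542]
```

View pics/w1.png

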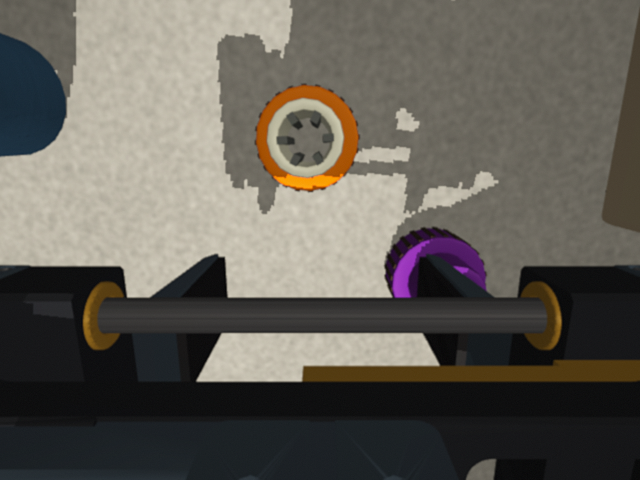

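The new amber roller stands under the camera with its hub centre near (307,137). Its six ribs are visible, and the purple roller at (435,268) is below the right finger. I'll fit the hub and find the rib phase.

Run:
```python
from h import *
im=cv2.imread("pics/w1.png");v=np.load("w1.npy");s={'ee_pos':v[:3],'ee_rot':v[3:]};C=cam('wrist',s)
hsv=cv2.cvtColor(im,cv2.COLOR_BGR2HSV)
sub=np.zeros(im.shape[:2],np.uint8);sub[80:195,250:365]=255
am=cv2.inRange(hsv,(5,130,60),(25,255,255))&sub
# hole of amber = hub
cn,h=cv2.findContours(am,cv2.RETR_CCOMP,cv2.CHAIN_APPROX_NONE)
for c,hh in zip(cn,h[0]):
    if cv2.contourArea(c)>800:
        e=cv2.fitEllipse(c);hu=cv2.convexHull(c);e2=cv2.fitEllipse(hu);print("hole" if hh[3]>=0 else "outer",e,cv2.contourArea(c))
wh=cv2.inRange(hsv,(0,0,150),(40,70,255))
n,lab,st,ce=cv2.connectedComponentsWithStats(wh&sub)
g=cv2.cvtColor(im,cv2.COLOR_BGR2GRAY)
cv2.imwrite("pics/w1c.png",cv2.resize(im[80:195,250:365],None,fx=5,fy=5,interpolation=cv2.INTER_CUBIC))
for u,vv in((307,137),):print(ray(C,(u,vv),56))
print(proj(C,[499,337,56]), proj(C,np.r_[v[:2]+67*np.array([np.cos(np.radians(9)),np.sin(np.radians(9))]),56]))
```

```text
outer ((306.72393798828125, 137.45989990234375), (101.77530670166016, 104.98776245117188), 172.75534057617188) 8391.5
hole ((304.91229248046875, 137.38137817382812), (77.92729949951172, 80.24699401855469), 171.93911743164062) 4908.0
[502.07947721 343.51845712  56.        ]
[318.73106134 145.19692567] [320.97607318 146.64447122]
```

View pics/w1c.png

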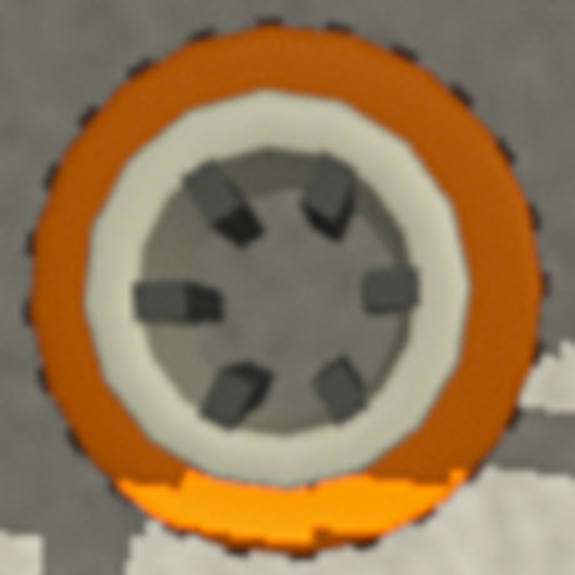

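```bash
cat >> h.py <<'E'
def topo(C,im,c,z,half=40,s=10):
    # metric overhead crop: pixel (s per mm), x right = world x, y down = world -y
    q=[(-half,half),(half,half),(half,-half),(-half,-half)]
    src=np.float32([proj(C,[c[0]+a,c[1]+b,z]) for a,b in q]);n=2*half*s
    dst=np.float32([(0,0),(n,0),(n,n),(0,n)])
    return cv2.warpPerspective(im,cv2.getPerspectiveTransform(src,dst),(n,n),flags=cv2.INTER_CUBIC)
E
python3 - <<'E'
from h import *
im=cv2.imread("pics/w1.png");v=np.load("w1.npy");s={'ee_pos':v[:3],'ee_rot':v[3:]};C=cam('wrist',s)
c=ray(C,(305.,137.4),56);print(c)
t=topo(C,im,c,56,30,10);cv2.imwrite("pics/t1.png",t)
hsv=cv2.cvtColor(t,cv2.COLOR_BGR2HSV);g=cv2.cvtColor(t,cv2.COLOR_BGR2GRAY)
am=cv2.inRange(hsv,(5,130,60),(25,255,255))
cn,h=cv2.findContours(am,cv2.RETR_CCOMP,cv2.CHAIN_APPROX_NONE)
for cc,hh in zip(cn,h[0]):
    if cv2.contourArea(cc)>5000: print(hh[3]>=0,cv2.fitEllipse(cc))
yy,xx=np.mgrid[:600,:600];x=(xx-300)/10;y=(300-yy)/10;r=np.hypot(x,y);th=np.arctan2(y,x)
for lo,hi in((9.5,11),(10,12),(10.5,12.5)):
  for T in(70,80,90):
    m=(r>lo)&(r<hi)&(g<T);a=np.angle(np.exp(6j*th[m]).mean());print(lo,hi,T,m.sum(),np.degrees(a)/6,abs(np.exp(6j*th[m]).mean()))
E
```

```text
[501.72742508 344.49597963  56.        ]
False ((292.64971923828125, 310.05389404296875), (520.6737670898438, 522.416748046875), 149.41864013671875)
True ((295.3040466308594, 300.2627868652344), (390.8657531738281, 393.1708679199219), 169.87432861328125)
9.5 11 70 1470 -17.2994841528137 0.3677385527555117
9.5 11 80 4112 -18.021397385423708 0.6283006972270436
9.5 11 90 5309 -17.999565439037994 0.4253240548013881
10 12 70 1333 -17.78633461332871 0.28916190063104846
10 12 80 5475 -18.064774875276864 0.6737809314473795
10 12 90 7620 -17.914427664258174 0.4007445470522288
10.5 12.5 70 1120 -17.557164373255187 0.3174149922865592
10.5 12.5 80 5397 -18.004793445921784 0.7087535971253064
10.5 12.5 90 8033 -17.765466698996512 0.3768088545762371
```

View pics/t1.png

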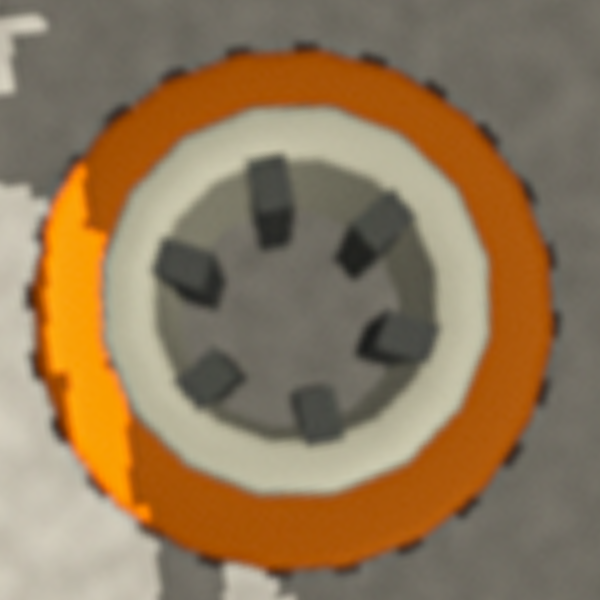

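>>> {"fn": "play_rows", "kwargs": {"increments": [[17,4.8,0,0,0],[26,7.2,0,0,0],[17,4.8,0,0,0],[9,2.4,0,0,0],[0,0,-20,0,0],[0,0,-20,0,0],[0,0,-8,0,0],[0,0,-4,0,0],[0,0,0,0,0]]}}

```text
time_s: 4.45
ee_pos: [502.5, 345.3, 48.5]
ee_rot: [-180.0, -0.0, 9.0]
force: [0.4, -0.2, 0.0]
gripper_width: 91.4
```

Run:
```python
from h import *
s=env.state();print(s['time_s'],s['ee_pos'],s['ee_rot'],s['force'])
im=env.grab_frame("wrist");cv2.imwrite("pics/w2.png",im[:,:,::-1])
```

```text
4.45 [502.49520229 345.33885575  48.46315599] [-1.79986963e+02 -3.78995553e-02  8.95144223e+00] [ 0.36133536 -0.23264724  0.03931028]
```

View pics/w2.png

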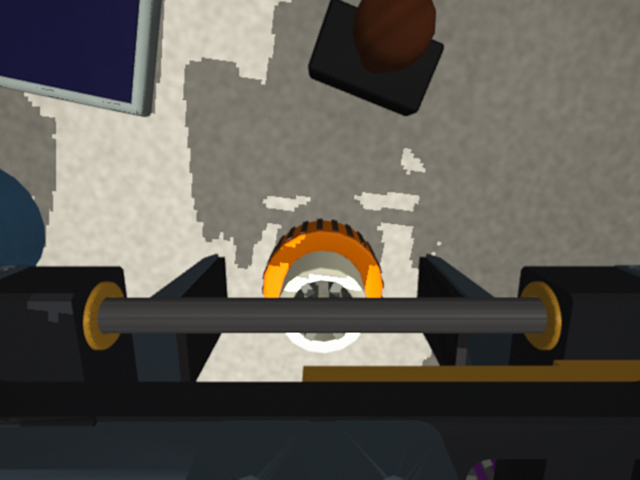

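The roller sits centred between the jaws, with its hub at about (322,315) in the image. I'll lower 2 mm and grip.

>>> {"fn": "play_rows", "kwargs": {"increments": [[0,0,-2,0,0],[0,0,0,0,1],[0,0,0,0,1],[0,0,0,0,1],[0,0,0,0,1],[0,0,0,0,1],[0,0,0,0,1],[0,0,0,0,1]], "newtons": 40}}

```text
time_s: 5.5
ee_pos: [502.3, 345.1, 46.0]
ee_rot: [180.0, 0.0, 9.0]
force: [-0.7, -0.4, -0.4]
gripper_width: 39.2
```

>>> {"fn": "play_rows", "kwargs": {"increments": [[0,0,10,0,1],[0,0,25,0,1],[0,0,45,0,1],[0,0,45,0,1],[0,0,40,0,1],[0,0,24,0,1],[1,-20,0,0,1],[3,-40,0,0,1],[3,-45,0,0,1],[3,-45,0,0,1],[3,-45,0,0,1],[3,-45,0,0,1],[2,-45,0,0,1],[2,-40,0,0,1],[1,-30,-8,0,1],[0,-11.6,-6,0,1],[0,0,0,0,1],[0,0,0,0,1]]}}

```text
time_s: 7.75
ee_pos: [523.1, -20.7, 220.8]
ee_rot: [-180.0, 0.0, 9.0]
force: [0.2, 1.0, -2.0]
gripper_width: 39.1
```

Run:
```python
from h import *
s=env.state();print(s['time_s'],s['ee_pos'],s['ee_rot'],s['force'],s['gripper_width'])
im=env.grab_frame("wrist");cv2.imwrite("pics/w3.png",im[:,:,::-1]);np.save("w3.npy",np.r_[s['ee_pos'],s['ee_rot']])
```

```text
7.75 [523.10355497 -20.65506522 220.82867517] [-1.79970470e+02  1.82029949e-02  8.98807472e+00] [ 0.16950848  0.98644061 -2.0470985 ] 39.09553287841686
```

View pics/w3.png

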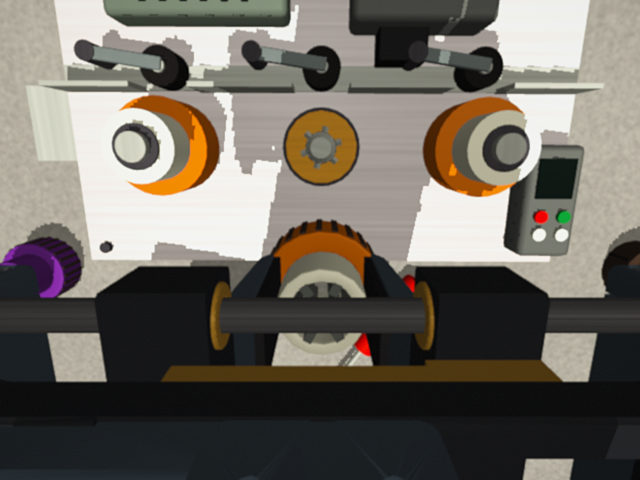

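The spindle stands at (321,147) directly under the camera, with its six splines visible. The roller is held upright at (322,310). I'll measure the shaft top and the spline phase.

Run:
```python
from h import *
im=cv2.imread("pics/w3.png");v=np.load("w3.npy");s={'ee_pos':v[:3],'ee_rot':v[3:]};C=cam('wrist',s)
c=ray(C,(321,147),177);print(c)
outs=[]
for z in(177,136,118):
    t=topo(C,im,c,z,30,10);cv2.imwrite(f"pics/s{z}.png",t);outs.append(cv2.resize(t,(400,400)))
cv2.imwrite("pics/s.png",np.hstack(outs[:2]))
# collar by amber at z=118
t=topo(C,im,c,118,30,10);hsv=cv2.cvtColor(t,cv2.COLOR_BGR2HSV)
am=cv2.inRange(hsv,(10,100,60),(28,255,255))
cn,_=cv2.findContours(am,cv2.RETR_EXTERNAL,cv2.CHAIN_APPROX_NONE);cc=max(cn,key=cv2.contourArea);e=cv2.fitEllipse(cc);print("collar",e)
C3=c+np.array([(e[0][0]-300)/10,(300-e[0][1])/10,0]);print(C3)
# spline phase at z=136
t=topo(C,im,c,136,30,10);hsv=cv2.cvtColor(t,cv2.COLOR_BGR2HSV)
am=cv2.inRange(hsv,(10,100,60),(28,255,255))
yy,xx=np.mgrid[:600,:600]
for cx,cy in((300,300),(e[0][0],e[0][1])):
  x=(xx-cx)/10;y=(cy-yy)/10;r=np.hypot(x,y);th=np.arctan2(y,x)
  for lo,hi in((10,12),(10.5,12.5)):
    m=(r>lo)&(r<hi)&(am==0);f=np.exp(6j*th[m]).mean();print(cx,cy,lo,m.sum(),np.degrees(np.angle(f))/6,abs(f))
```

```text
[589.21931852 -10.05077342 177.        ]
collar ((297.7447509765625, 297.7902526855469), (480.0218811035156, 480.7722473144531), 165.80322265625)
[588.99379362  -9.82979869 177.        ]
300 300 10 4404 -4.271810801389841 0.8327329653495525
300 300 10.5 4373 -4.236192759800051 0.8486110937087367
297.7447509765625 297.7902526855469 10 4391 -4.264091630705157 0.8404172705295598
297.7447509765625 297.7902526855469 10.5 4397 -4.238994502001815 0.8533557315702017
```

View pics/s.png

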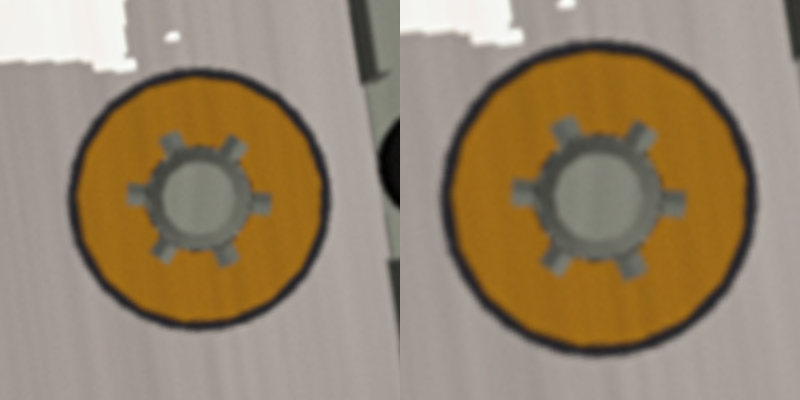

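Run:
```python
from h import *
im=cv2.imread("pics/w3.png");v=np.load("w3.npy");s={'ee_pos':v[:3],'ee_rot':v[3:]};C=cam('wrist',s)
a=np.radians(9);xh=np.array([np.cos(a),np.sin(a),0])
for d in(-1,0,1):
    print(d,[proj(C,v[:3]+xh*(d+r)+[0,0,z]).round(1).tolist() for r,z in((30,-46),(30,-16),(20,-16),(20,10),(-20,10))])
cv2.imwrite("pics/w3c.png",cv2.resize(im[210:360,250:395],None,fx=4,fy=4,interpolation=cv2.INTER_CUBIC))
print(im[215:300,322].tolist())
```

```text
-1 [[321.4, 218.6], [321.3, 230.4], [321.3, 251.0], [321.2, 268.1], [321.4, 356.1]]
0 [[321.4, 216.8], [321.3, 228.3], [321.3, 248.9], [321.2, 265.7], [321.4, 354.0]]
1 [[321.4, 215.0], [321.3, 226.2], [321.3, 246.9], [321.2, 263.4], [321.4, 352.0]]
[[147, 154, 162], [149, 155, 163], [150, 156, 165], [144, 149, 157], [125, 130, 140], [81, 92, 111], [32, 51, 85], [6, 35, 75], [6, 36, 75], [6, 37, 77], [7, 37, 77], [6, 38, 77], [5, 37, 77], [10, 39, 78], [7, 38, 79], [8, 42, 87], [5, 51, 107], [5, 69, 142], [6, 80, 162], [5, 80, 163], [4, 79, 162], [4, 79, 160], [3, 79, 159], [5, 77, 159], [1, 76, 158], [2, 77, 158], [2, 76, 157], [2, 76, 157], [3, 75, 156], [0, 74, 155], [0, 75, 155], [1, 74, 154], [0, 74, 154], [0, 73, 154], [0, 72, 152], [8, 71, 148], [42, 82, 134], [74, 96, 113], [88, 104, 106], [88, 103, 105], [87, 103, 105], [89, 104, 106], [87, 103, 105], [89, 105, 107], [89, 104, 107], [88, 103, 107], [90, 106, 108], [88, 105, 107], [89, 105, 107], [88, 104, 106], [89, 106, 107], [88, 104, 106], [89, 106, 107], [97, 114, 116], [118, 138, 142], [146, 170, 173], [157, 182, 185], [159, 183, 186], [156, 181, 184], [154, 178, 182], [152, 177, 180], [149, 173, 177], [148, 172, 175], [145, 169, 172], [143, 167, 170], [137, 161, 164], [118, 136, 139], [99, 110, 114], [94, 104, 107], [94, 104, 107], [93, 103, 105], [91, 101, 104], [94, 103, 107], [96, 106, 111], [99, 109, 113], [97, 107, 110], [95, 105, 109], [93, 102, 106], [92, 102, 105], [93, 103, 106], [93, 108, 111], [87, 104, 106], [58, 67, 69], [33, 34, 35], [30, 30, 31]]
```

View pics/w3c.png

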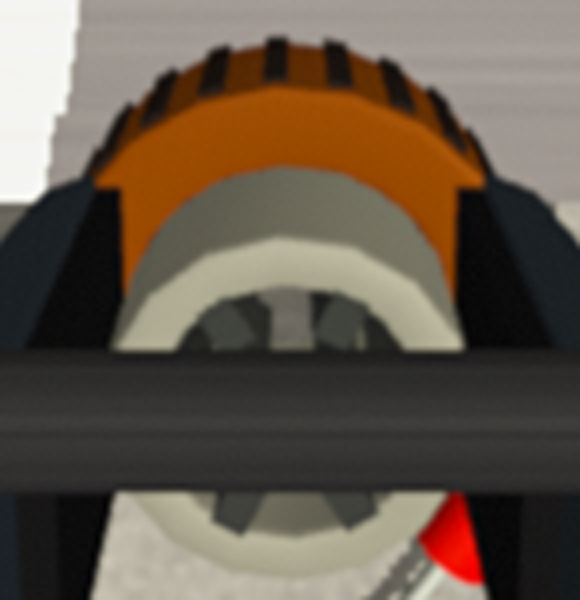

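>>> {"fn": "play_rows", "kwargs": {"increments": [[0,0,8,-4,1],[0,0,7,-8.2,1],[14,2,0,-4,1],[24,4.2,0,0,1],[18,3.1,0,0,1],[8,1.4,0,0,1],[2.7,0.5,0,0,1],[0,0,0,0,1],[0,0,0,0,1]]}}

```text
time_s: 8.93
ee_pos: [589.5, -10.3, 236.1]
ee_rot: [180.0, 0.0, -7.3]
force: [-1.3, 0.5, -1.8]
gripper_width: 39.1
```

Run:
```python
from h import *
s=env.state();print(s['time_s'],s['ee_pos'],s['ee_rot'],s['force'],s['gripper_width'])
im=env.grab_frame("wrist");cv2.imwrite("pics/w4.png",im[:,:,::-1]);np.save("w4.npy",np.r_[s['ee_pos'],s['ee_rot']])
im=env.grab_frame("scene");cv2.imwrite("pics/sc4.png",cv2.resize(im[200:310,240:420,::-1],None,fx=4,fy=4,interpolation=cv2.INTER_CUBIC))
s=env.state();print(s['time_s'],s['ee_pos'],s['ee_rot'],s['force'],s['torque'])
```

```text
8.925 [589.47165367 -10.30492718 236.10300142] [ 1.79990397e+02  1.49988443e-02 -7.25525310e+00] [-1.26338039  0.49850589 -1.80650718] 39.07876681542563
9.025 [589.60828898 -10.33177865 236.1783842 ] [ 1.79994675e+02 -2.07372597e-03 -7.26058251e+00] [ 0.76873518  0.65066236 -1.73928796] [ 0.08256031 -0.00449147  0.00460557]
```

View pics/w4.png

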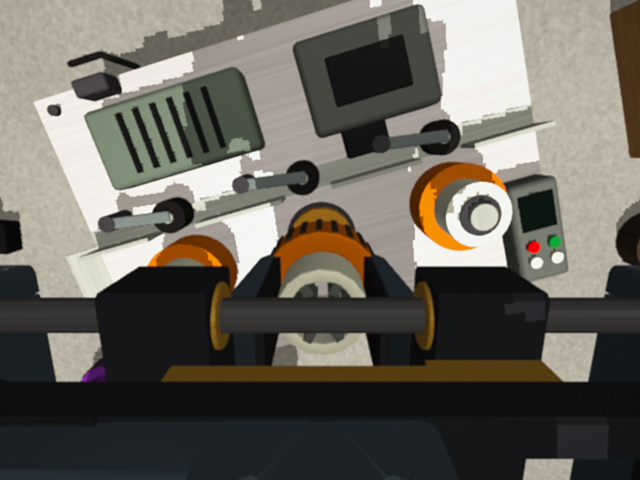

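View pics/sc4.png

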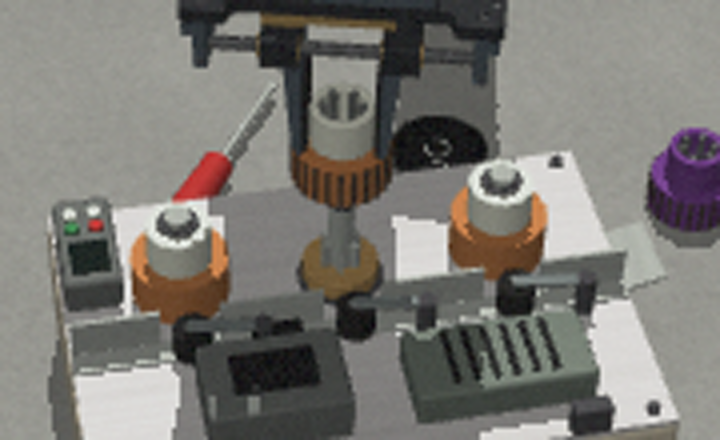

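Run:
```python
from h import *
im=cv2.imread("pics/w4.png");v=np.load("w4.npy");s={'ee_pos':v[:3],'ee_rot':v[3:]};C=cam('wrist',s)
cv2.imwrite("pics/w4c.png",cv2.resize(im[195:360,240:400],None,fx=4,fy=4,interpolation=cv2.INTER_CUBIC))
print(proj(C,[588.9,-9.8,118]),proj(C,v[:3]+[0,0,10]),proj(C,v[:3]-[0,0,16]))
hsv=cv2.cvtColor(im,cv2.COLOR_BGR2HSV)
m=cv2.inRange(hsv,(10,100,40),(28,255,255))
for r in range(206,224,2):
    x=np.where(m[r,280:365])[0]+280;print(r,x.min() if len(x) else 0,x.max() if len(x) else 0,(x.min()+x.max())/2 if len(x) else 0)
a=np.radians(v[5]);xh=np.array([np.cos(a),np.sin(a),0]);print("top edge pred",proj(C,np.array([588.9,-9.8,118])+24*xh))
g=cv2.cvtColor(im,cv2.COLOR_BGR2GRAY);print(im[198:214,321].tolist())
```

```text
[321.18459046 239.78437871] [321.86450431 311.31001721] [321.83028219 288.69396171]
206 318 325 321.5
208 310 333 321.5
210 306 337 321.5
212 303 339 321.0
214 301 342 321.5
216 299 344 321.5
218 297 346 321.5
220 295 347 321.0
222 294 348 321.0
top edge pred [321.13526093 208.08593212]
[[152, 158, 166], [153, 161, 170], [153, 160, 167], [119, 125, 131], [71, 71, 76], [42, 42, 44], [43, 40, 41], [40, 40, 45], [31, 51, 67], [20, 58, 86], [17, 71, 106], [20, 90, 136], [26, 101, 149], [24, 100, 148], [23, 101, 148], [25, 102, 151]]
```

View pics/w4c.png

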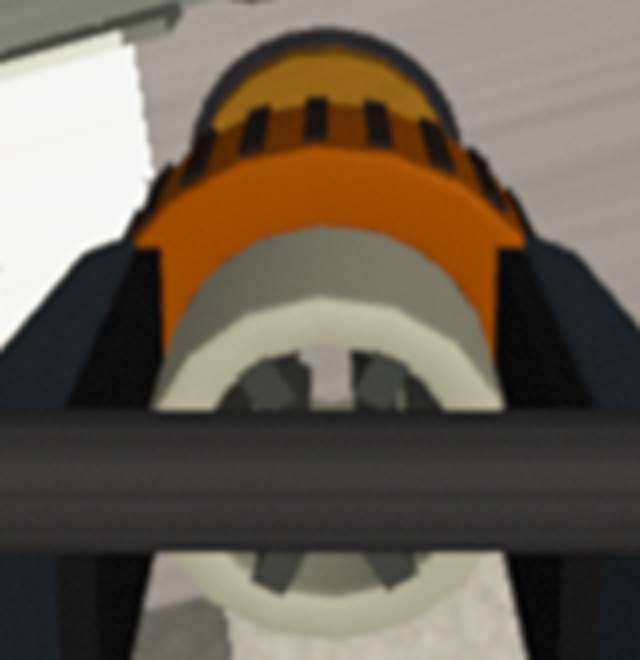

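>>> {"fn": "play_rows", "kwargs": {"increments": [[0.3,0.4,-5,0,1],[0,0,-5,0,1],[0,0,-2,0,1],[0,0,-1.5,0,1],[0,0,-1.5,0,1],[0,0,0,0,1]]}}

```text
time_s: 9.78
ee_pos: [590.3, -9.8, 220.9]
ee_rot: [180.0, 0.0, -7.2]
force: [0.1, -0.4, -1.9]
gripper_width: 39.1
```

>>> {"fn": "play_rows", "kwargs": {"increments": [[0,0,-1.5,0,1],[0,0,-1.5,0,1],[0,0,-2,0,1],[0,0,-2,0,1],[0,0,0,0,1]]}}

```text
time_s: 10.4
ee_pos: [590.2, -9.9, 213.7]
ee_rot: [180.0, 0.0, -7.2]
force: [-0.3, -0.2, -1.9]
gripper_width: 39.2
```

>>> {"fn": "play_rows", "kwargs": {"increments": [[0,0,-4,0,1],[0,0,-5,0,1],[0,0,-5,0,1],[0,0,-5,0,1],[0,0,-4,0,1],[0,0,-3,0,1],[0,0,0,0,1]]}}

```text
time_s: 11.28
ee_pos: [590.2, -9.8, 187.7]
ee_rot: [180.0, 0.0, -7.2]
force: [-0.3, -0.3, -1.9]
gripper_width: 39.2
```

>>> {"fn": "play_rows", "kwargs": {"increments": [[0,0,-1.5,0,1],[0,0,-1.5,0,1],[0,0,-1.5,0,1],[0,0,0,0,1]]}}

```text
time_s: 11.78
ee_pos: [590.2, -9.8, 183.3]
ee_rot: [180.0, 0.0, -7.3]
force: [0.5, 0.5, -2.5]
gripper_width: 38.9
```

>>> {"fn": "play_rows", "kwargs": {"increments": [[0,0,-1,0,1],[0,0,-1,0,1],[0,0,-1,0,1],[0,0,0,0,1]]}}

```text
time_s: 12.28
ee_pos: [590.2, -9.8, 180.4]
ee_rot: [180.0, 0.0, -7.2]
force: [-0.8, -0.2, -1.2]
gripper_width: 39.0
```

>>> {"fn": "play_rows", "kwargs": {"increments": [[0,0,-1,0,1],[0,0,-1,0,1],[0,0,-1,0,1],[0,0,0,0,1]]}}

```text
time_s: 12.78
ee_pos: [590.2, -9.8, 177.3]
ee_rot: [180.0, 0.0, -7.3]
force: [-0.6, 0.5, -1.8]
gripper_width: 39.3
```

The splines have meshed with no rise in force. I'll go on down to the collar.

>>> {"fn": "play_rows", "kwargs": {"increments": [[0,0,-2,0,1],[0,0,-2,0,1],[0,0,-2,0,1],[0,0,-2,0,1],[0,0,-2,0,1],[0,0,-2,0,1],[0,0,-1,0,1],[0,0,0,0,1],[0,0,0,0,1]]}}

```text
time_s: 13.9
ee_pos: [590.4, -9.9, 164.6]
ee_rot: [180.0, -0.0, -7.3]
force: [-0.2, 0.4, -2.4]
gripper_width: 39.2
```

>>> {"fn": "play_rows", "kwargs": {"increments": [[0,0,-1,0,1],[0,0,-1,0,1],[0,0,-1,0,1],[0,0,0,0,1],[0,0,0,0,1]], "newtons": 55}}

```text
time_s: 14.52
ee_pos: [590.5, -9.9, 162.0]
ee_rot: [180.0, -0.1, -7.2]
force: [-1.1, -0.7, 4.6]
gripper_width: 38.8
```

>>> {"fn": "play_rows", "kwargs": {"increments": [[0,0,-1,0,1],[0,0,-1,0,1],[0,0,-1,0,1],[0,0,-1,0,1],[0,0,0,0,1],[0,0,0,0,1]]}}

```text
time_s: 15.28
ee_pos: [590.6, -9.9, 158.8]
ee_rot: [180.0, -0.1, -7.2]
force: [-3.2, 0.5, 9.1]
gripper_width: 39.0
```

>>> {"fn": "play_rows", "kwargs": {"increments": [[0,0,-1,0,1],[0,0,-0.5,0,1],[0,0,0,0,1],[0,0,0,0,1]]}}

```text
time_s: 15.78
ee_pos: [590.6, -9.9, 157.6]
ee_rot: [-180.0, -0.1, -7.2]
force: [-1.7, -0.3, 10.4]
gripper_width: 39.0
```

>>> {"fn": "play_rows", "kwargs": {"increments": [[0,0,-0.5,0,1],[0,0,-0.5,0,1],[0,0,0,0,1],[0,0,0,0,1]]}}

```text
time_s: 16.27
ee_pos: [590.6, -9.9, 156.7]
ee_rot: [-180.0, -0.1, -7.2]
force: [-2.8, -0.0, 10.9]
gripper_width: 39.1
```

>>> {"fn": "play_rows", "kwargs": {"increments": [[0,0,-0.5,0,1],[0,0,-0.5,0,1],[0,0,0,0,1],[0,0,0,0,1]]}}

```text
time_s: 16.77
ee_pos: [590.6, -9.9, 155.9]
ee_rot: [-180.0, -0.1, -7.2]
force: [-4.2, 0.8, 11.6]
gripper_width: 38.9
```

>>> {"fn": "play_rows", "kwargs": {"increments": [[0,0,-0.5,0,1],[0,0,-0.5,0,1],[0,0,0,0,1],[0,0,0,0,1]]}}

```text
time_s: 17.27
ee_pos: [590.6, -9.9, 155.8]
ee_rot: [-180.0, -0.1, -7.2]
force: [-4.7, -0.9, 16.2]
gripper_width: 38.9
```

Run:
```python
from h import *
s=env.state();print(s['time_s'],s['ee_pos'],s['ee_rot'],s['force'],s['torque'],s['gripper_width'])
im=env.grab_frame("wrist");a=im[195:360,240:400,::-1]
im=env.grab_frame("scene");b=im[205:295,280:380,::-1]
cv2.imwrite("pics/f5.png",np.hstack([cv2.resize(a,(390,400),interpolation=cv2.INTER_CUBIC),cv2.resize(b,(400,400),interpolation=cv2.INTER_CUBIC)]))
s=env.state();print(s['ee_pos'],s['force'])
C=cam('scene');print(proj(C,[589,-9.9,177]),proj(C,[589,-9.9,166]))
```

```text
17.275 [590.64738687  -9.8706398  155.84277791] [-1.79995280e+02 -1.44463285e-01 -7.24996252e+00] [-4.73865471 -0.86580898 16.24006955] [ 0.0545546   1.06339383 -0.04291607] 38.89574831387374
[590.64558705  -9.87055527 155.86982594] [-4.72479492  0.95663554 16.43757069]
[325.52858188 247.43345044] [325.45263507 250.69850476]
```

View pics/f5.png

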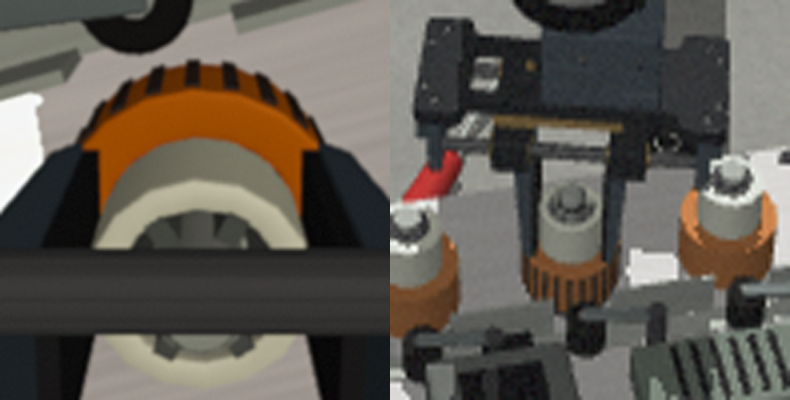

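The roller sits home with the shaft standing out of the hub. In the wrist view it has not slipped in the jaws: the hub's front rim is still at row 269. I'll relieve the small side load, settle for a moment and hand in.

>>> {"fn": "play_rows", "kwargs": {"increments": [[-0.3,0,-0.3,0,1],[0,0,0,0,1],[0,0,0,0,1],[0,0,0,0,1]]}}

```text
time_s: 17.88
ee_pos: [590.7, -9.9, 155.9]
ee_rot: [-180.0, -0.2, -7.2]
force: [-3.8, -0.7, 17.1]
gripper_width: 39.0
```

Run:
```python
from h import *
s=env.state();print(s['time_s'],s['ee_pos'],s['ee_rot'],s['force'],s['gripper_width'],abs(s['qvel']).max())
print(env.job_done())
s=env.state();print(s['time_s'],s['ee_pos'],s['force'])
```

```text
17.875 [590.65194948  -9.88099637 155.87030583] [-179.98990045   -0.19418159   -7.24870921] [-3.76223137 -0.72377239 17.14435898] 39.03720213196496 0.10722659004638377
the job is handed in; nothing more can be done
None
the job is handed in; nothing more can be done
```

The new amber roller is on the spindle, splines meshed and pressed fully home. The arm is still gripping it (55 N set) and holding it down, so you can snap the clip on. The job was handed in at about 17.9 s of the 48 s; no verdict is reported.

**How it went:** I gripped the roller by its hub and turned it -16.2° to match the spline angle seen in the wrist camera. It slid down over the shaft and splines with no rise in force. The sprung collar took up from about 5 N.

**Last checks:**
- **Height:** the tool stopped going down at about 155.9 mm, where I expected fully home at about 156 mm. The upward force then jumped from about 12 N to 16–17 N, which fits the collar being at its stop.
- **Grip and rest:** the jaws held at 39 mm and the arm was at rest. The pictures showed the shaft standing out of the hub and no slip in the jaws.
- **Side load:** about 4 N sideways remained (tool about 1 mm off in x), and a 0.3 mm correction barely changed it. The roller's centring was not measured directly after seating. The bore clearance (1.2 mm) should keep it within the 3 mm limit.
- **Other items:** I saw no contact with the worn roller or the other things on the bench, but I did not take a final picture of the whole bench.

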